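Lock the bead caddy with its C-hook

TASK

Slide the white caddy's blue door fully shut by its black grip. Then lock it: stand the red C-hook on the caddy's grey deck, feel for the brass ring, and turn the hook along its own curve through the ring until its collar meets the ring; press it home snugly with 5 to 10 N, let go and leave it standing upright there. Work gently (never more than 20 N between the hook and the ring or door) and leave the other things on the table where they are.

Things in the scene. Friction and masses are not known exactly. Their poses are not given: they have to be found in the camera images.
- caddy: White storage caddy, fixed, 130 (x) x 300 (y) x 60 mm high; origin at the centre of its underside, z up. The brass ring stands upright on its -y half, the deck, its opening looking along the caddy's y: inside diameter 9.6 mm, 8 mm thick bar (centre line radius 8.8 mm), outside diameter 26 mm; flat brass cheeks (6 mm thick, 20 mm high) make it 40 mm wide in all. A blue sliding door covers a well in the +y half.
- deck_pad: Flat grey deck pad fixed on the -y half of the caddy, 126 (x) x 145 (y) x 4 mm; origin at the centre of its underside, axes as the caddy's; its upper face, the deck, is 60 mm above the table. The hook stands on it.
- ring_mark (a point): NOMINAL middle of the ring's opening: fixed point of the caddy at (28, -80) mm, 13.2 mm above the deck, axes as the caddy's. The ring is clamped rigidly (it yields only above 80 N) but somewhere on a crosswise track: its true middle is -8 to +8 mm off along the caddy's x, not measured, to be felt or seen; y and height are true.
- door (a joint): Sliding door, m: 0 = shut (at its stop), grows as the door moves along the caddy's +y, up to 0.065; rubs with about 2 N, stays where it is left. Its flat tongue, 14 mm wide and 5 mm thick, lies on the deck and ends in an orange lug 14 (x) x 4 (y) mm, 23 mm high; shut, the lug is at (4, -67) mm of the caddy's frame, and the bar of the hook, when home, passes round it and over the tongue.
- door_grip (a point): Middle of the door's black grip block, 16 (x) x 34 (y) mm in the caddy's axes; 87 mm above the table, 14 mm below the block's top and 22 mm above the door's upper face. Moves with the door.
- hook: Loose locking hook (0.11 to 0.22 kg) with a red square block, 24 x 24 x 70 mm high, standing on its foot; origin at the foot's centre, z up, x and y square to the block's faces. A 6 mm steel bar leaves the block 13.2 mm above the foot (the ring's height when on the deck) and bends in a level arc of radius 40 mm: points (-40 + 40 cos a, 40 sin a) mm, a = 0 to 125 degrees.
- hook_grip (a point): Grip point on the axis of the hook's red block, 50 mm above the foot, 20 mm below the top; axes as hook. Keep the fingers more than 27 mm above the foot to clear the ring. A collar (16 mm diameter, 4 mm thick) is on the bar at a = 44 degrees.
- hook_centre (a point): Centre of the hook's arc, (-40, 0) mm in the hook's frame, 13.2 mm above the foot. To thread: foot on the deck or up to 1 mm above it, tip on the ring's -y side, this centre 40 mm from the ring's true middle on the caddy's -x side; turn counter-clockwise (from above) about it. Home is when the tip is about 71 degrees past the ring.
- hook_seat (a point): Point on the middle of the hook's bar at a = 54 degrees, 13.2 mm above the foot: lies in the middle of the ring when the collar rests against the ring.
- hook_tip (a point): Centre of the round end (radius 3 mm) of the hook's bar, a = 125 degrees, 13.2 mm above the foot.
- canister_mid (a point): Blue ceramic canister with white lid, 92 mm in diameter, 131 mm high; point on its axis 50 mm above its foot. Bystander.
- tray: Lime plastic sorting tray with wells, 110 x 160 x 25 mm, origin under its centre. Bystander.
- reamer: Steel bead reamer lying on the table, 145 mm long along its x, 26 mm wide, 18 mm high, origin under its middle. Bystander.
- crimper: Aluminium lever-action bead crimper lying on the table, about 140 mm long along its x, 50 mm wide, 16 mm high, origin under its middle. Bystander.
Not all that is in view belongs to the job. There is more than one size of the hook; the one meant has the size given above.

How it is judged:
On the way, in this order (a step that is already met when the one before it is completed fails the run):
1. the door is slid shut (value of joint door below 0.003 m), for 0.2 s.
2. the hook is threaded through the ring and its collar pressed home (with over 4 N) (x of hook_seat in the frame of ring_mark between -0.012 and 0.012 m and y of hook_seat in the frame of ring_mark between -0.003 and 0.004 m and z of hook_seat in the frame of ring_mark between -0.004 and 0.004 m and y of hook_tip in the frame of ring_mark above 0.03 m and value of joint door below 0.004 m and contact force between hook and caddy above 4 N), for 0.2 s.
At the end, for the whole second after the job is handed in: Door within 4 mm of shut; the hook through the ring, seat point within 3 mm before or 4 mm past the ring plane, 12 mm crosswise and 4 mm in height of the mark, tip over 30 mm past the ring; standing on the deck within 0.08 rad of upright, released, at rest (x of hook_seat in the frame of ring_mark between -0.012 and 0.012 m and y of hook_seat in the frame of ring_mark between -0.003 and 0.004 m and z of hook_seat in the frame of ring_mark between -0.004 and 0.004 m and y of hook_tip in the frame of ring_mark above 0.03 m and value of joint door below 0.004 m and angle between hook's own z axis and vertical below 0.08 rad and linear speed of hook below 0.01 m/s and angular speed of hook below 0.1 rad/s and contact force between hook and deck_pad above 0.3 N); the robot touches nothing.
It fails at once if more than 20 N between the hook and the caddy (its ring and door included; resting on the grey deck pad does not count) (contact force between hook and caddy above 20 N).
It fails at once if the canister is moved by more than 20 mm (distance of canister_mid from where it was at the start of the episode above 0.02 m).
It fails at once if the sorting tray is moved by more than 20 mm (distance of tray from where it was at the start of the episode above 0.02 m).
It fails at once if the bead reamer is moved by more than 20 mm (distance of reamer from where it was at the start of the episode above 0.02 m).
It fails at once if the crimper is moved by more than 20 mm (distance of crimper from where it was at the start of the episode above 0.02 m).
It also fails if it takes over 72 s, if anything falls off the work surface, if the arm or the gripper's body presses on something with over 40 N, if the wrist force passes 120 N, or if a joint passes its speed limit or range.

ROBOT

A 6-joint arm with a two-finger parallel gripper is mounted at the origin on the work surface. World frame = base frame: x ahead of the robot, y to its left, z up, the work surface at z = 0. Lengths are in m, angles in rad, forces in N, time in s.
With the tool pointing down it reaches from about 0.35 to 0.975 m from the base axis. Payload 4.9 kg.
Tool frame: the origin (TCP) lies at the very end of the fingers, on their centre line; the grasp point (between the pads) lies ctrl.grip_point_offset behind it (ctrl.grip_point_offset is the distance from the TCP to the grasp point, in m); z points along the fingers, y is the direction in which the jaws open and shut (so a half turn about z gives the same grasp; the last joint's range is limited). The gripper opens to 85 mm and grips with 20 to 120 N. Pads are 22 mm wide; open, the fingers measure 114 mm over their backs; the gripper's body (76 mm by 85 mm) begins 54 mm behind the grasp point. The pads swing forward as they close: fully open they stand 13 mm farther back than shut.
Start: joints at [1.071, 0.053, 1.613, -0, 1.476, -0.119], TCP at [0.232, 0.58, 0.231] pointing down, gripper open.
Joint ranges: [-3.01, 3.01], [-1.01, 2.22], [0.06, 2.58], [-1.02, 4.17], [0.09, 2.62], [-3.14, 3.14]. Speed limits (rad/s): [2.57, 2.57, 3.14, 3.14, 3.14, 3.14].

INTERFACE

Orientations are given as a rotation vector (axis times angle).
In Python, from station import ctrl gives the robot as it stands. The module is installed in compiled form; this text tells all that it offers.
- The arm moves only by the shell command python3 -m creep 'ROWS' [FORCE]. ROWS is JSON, a list of rows, each a list of 5 numbers: the closure in counts, from 0 (fully open) to 255 (shut), then the shift along the tool's x, y, z in mm, then the turn about the tool's z in rad. A call has 1 to 12 rows; each row is the pose to reach, as a shift and turn from the pose commanded when the call began, along the tool's axes at that moment; what a row does not reach only later rows make up. A row lasts 1/12 s, in which the tool goes at most 41.7 mm and 7.16 degrees, less where a joint would pass 70% of its speed; a pose out of reach is approached as far as the arm can. A call with a gripper value outside its range is refused whole. The fingers move at their own pace and stop on an object; FORCE is the grip in N (left out, the last holds). Time passes only in rows, so rows that repeat a pose let the fingers close. It gives the time, the measured TCP pose, the force and the opening at its end, in the units of the state.
- ctrl.get_obs(): the state, without advancing time (a new reading comes with each control period).
- ctrl.get_image(name): name is "scene" or "top" or "wrist"; returns the picture (420x560x3 uint8, red, green, blue); there is no depth.
- ctrl.calibration(name): a dict with "fx", "fy", "cx", "cy" (pixels), "k1" (the pictures are not rectified: a ray, as slopes to the right and down, at radius r is drawn at 1 + k1 r^2 times it, then the intrinsics apply), "R" (3x3) and "t" (3): a world point X has camera coordinates R X + t. Camera axes: x right, y down, z forward; pixel columns grow to the right and rows downward; lengths in m; the calibration is good to about 2 mm. A picture is of the moment at which its call begins: read the wrist's pose just before it. calibration takes no time and is no camera call; for the wrist camera it gives the pose at the moment of the call.
- ctrl.finish_job(): hands the job in, once; it reports no verdict.
Trained networks look in the newest picture that a camera, given by its name, has taken for a name from the list of things; names that differ only in an ending like _2 or _b are one class to them, and where a whole thing is asked for, a point or a joint stands for the part that bears it (a point fixed in the world has none). Each returns a list of dicts, best first, with "conf" (0 to 1); they miss things now and then, are a little off and sometimes report something else, mostly with a low value. They report only what shows in the picture. A call takes as long as a camera call. They do not tell look-alikes from the thing itself.
- ctrl.boxes_of(camera, label): "rect" ([left, top, width, height] in pixels, round what is visible of it).
- ctrl.outline_of(camera, label): "mask" (420x560 bool, what is visible of it) and "rect" ([left, top, width, height] in pixels, round what is visible of it).
The state is a dict: "t": time; "q": joint angles; "dq": joint speeds; "effort": joint torques, N m; "tool_pos": TCP position; "tool_rot": TCP orientation; "contact_force": force on the tool from outside, world axes, zero at the start; "wrist_torque": the same for the moment, N m; "opening": finger opening in m.
Only numpy, scipy, OpenCV 4.12 (cv2) and the standard library are available. Lean on these libraries where they do the work, as an engineer would, in place of code of your own. Each camera call takes 0.05 s, during which the arm holds its last target. There are 200 camera calls.

## Working session

There is one attempt and no reset: what is moved stays moved. The work goes in short steps, Python scripts to look and compute and a shell command to move; the robot and the scene stay as the last step left them, time stands still between calls to the robot, and variables do not carry over. Pictures are saved under pics/ and viewed, about 8 in all and at most 12, crops included, and the job is handed in when it is done.

```bash
mkdir -p pics
cat > h.py <<'E'
import numpy as np, cv2
from scipy.spatial.transform import Rotation as Rn
from station import ctrl
def save(cam,name):
    c=ctrl.calibration(cam); im=ctrl.get_image(cam); cv2.imwrite('pics/'+name,im[:,:,::-1]); return im,c
def ray(c,u,v):
    d=np.array([(u-c['cx'])/c['fx'],(v-c['cy'])/c['fy']]); p=d.copy()
    for _ in range(20): p=d/(1+c['k1']*(p@p))
    R=np.array(c['R']);t=np.array(c['t'])
    return -R.T@t, R.T@np.array([p[0],p[1],1])
def at(c,u,v,z):
    o,d=ray(c,u,v); return o+d*(z-o[2])/d[2]
def proj(c,X):
    x=np.array(c['R'])@np.array(X)+np.array(c['t']); p=x[:2]/x[2]; p=p*(1+c['k1']*(p@p))
    return p*[c['fx'],c['fy']]+[c['cx'],c['cy']]
E
python3 - <<'E'
from h import *
o=ctrl.get_obs(); print(o['tool_pos'],o['tool_rot'],ctrl.grip_point_offset,o['contact_force'])
a,c=save('scene','s0.png'); b,c2=save('top','t0.png')
for k,x in(('scene',c),('top',c2)):
  print(k,{q:np.round(v,3).tolist() for q,v in x.items()})
  for l in('hook','caddy','door'):
    print(l,[(r['rect'],round(r['conf'],2)) for r in ctrl.boxes_of(k,l)])
E
```

```text
[0.23199056 0.57968607 0.23006788] [-5.94406153e-01 -3.08425004e+00  3.03730696e-03] 0.0187 [ 0.42513358 -0.33758723 -0.09798717]
scene {'fx': 489.343, 'fy': 489.343, 'cx': 279.752, 'cy': 205.715, 'k1': -0.117, 'R': [[0.783, 0.622, -0.014], [0.343, -0.45, -0.824], [-0.519, 0.641, -0.566]], 't': [-0.445, -0.105, 1.533]}
hook [([161.1, 240.5, 34.0, 36.6], 0.87), ([102.9, 271.4, 36.3, 50.0], 0.77), ([141.1, 236.9, 9.4, 18.6], 0.44)]
caddy [([250.7, 179.9, 92.2, 95.6], 0.79)]
door [([293.6, 179.3, 48.7, 40.0], 0.74)]
top {'fx': 460.204, 'fy': 460.204, 'cx': 286.379, 'cy': 213.046, 'k1': -0.148, 'R': [[-0.029, -1.0, -0.007], [-0.996, 0.03, -0.086], [0.087, 0.005, -0.996]], 't': [0.046, 0.572, 1.255]}
hook [([409.6, 243.2, 47.1, 36.8], 0.85), ([269.9, 174.7, 61.4, 51.2], 0.64), ([375.6, 238.1, 18.9, 34.0], 0.51)]
caddy [([216.8, 181.7, 114.1, 57.1], 0.77), ([219.8, 189.5, 57.9, 45.6], 0.16)]
door [([220.3, 185.6, 57.6, 49.6], 0.82)]
```

View pics/t0.png

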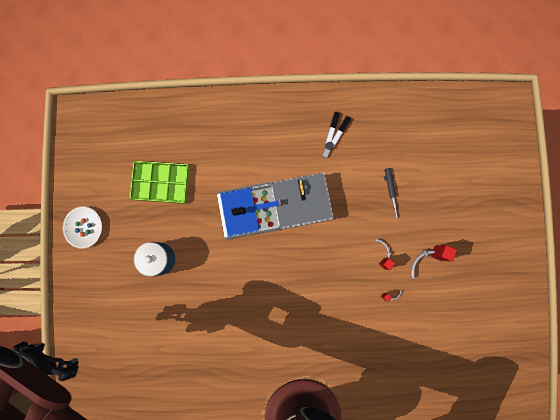

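View pics/s0.png

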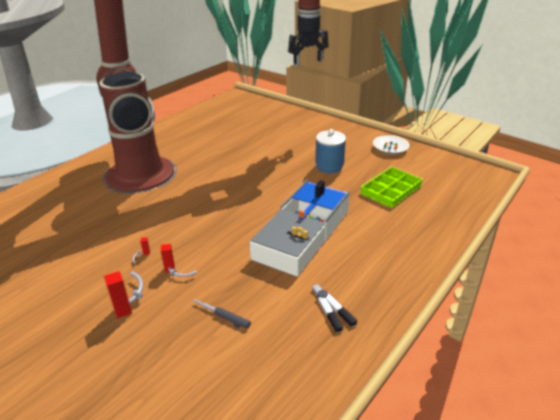

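Run:
```python
from h import *
im=cv2.imread('pics/t0.png')
a=cv2.resize(im[165:250,205:345],None,fx=5,fy=5,interpolation=cv2.INTER_CUBIC)
b=cv2.resize(im[225:310,365:475],None,fx=5,fy=5,interpolation=cv2.INTER_CUBIC)
s=np.zeros((850,700,3),np.uint8); s[:425]=a; s[425:,:550]=b
cv2.imwrite('pics/c0.png',cv2.resize(s,(576,700))[:600] if 0 else cv2.resize(s,(494,600)))
c=ctrl.calibration('top')
hsv=cv2.cvtColor(im,cv2.COLOR_BGR2HSV)
m=(((hsv[...,0]<6)|(hsv[...,0]>174))&(hsv[...,1]>200)&(hsv[...,2]>120)).astype(np.uint8)
m[:225]=0;m[310:]=0;m[:,:370]=0;m[:,475:]=0
n,l,st,ce=cv2.connectedComponentsWithStats(m)
for i in range(1,n):
  if st[i,4]>15: print(st[i],ce[i],[at(c,*ce[i],z)[:2].round(4) for z in(.04,.07)])
```

```text
[442 245  15  16 158] [448.60759494 252.94936709] [array([ 0.4467, -0.418 ]), array([ 0.447 , -0.4075])]
[381 259  14  11  78] [388.61538462 263.78205128] [array([ 0.4233, -0.2471]), array([ 0.4242, -0.2407])]
[382 294   9   7  33] [386.72727273 297.39393939] [array([ 0.3317, -0.2384]), array([ 0.3348, -0.2321])]
```

View pics/c0.png

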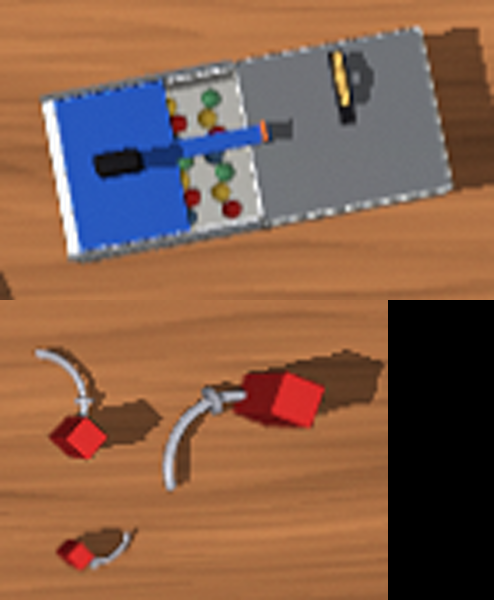

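```bash
cat >> h.py <<'E'
def caddy(c,px,z=.06):
    W=np.array([at(c,u,v,z)[:2] for u,v in px]); m=np.array([[-.065,.15],[.065,.15],[.065,-.15],[-.065,-.15]])
    H=(m-m.mean(0)).T@(W-W.mean(0)); th=np.arctan2(H[0,1]-H[1,0],H[0,0]+H[1,1])
    return W,W.mean(0),th
def r2(th): return np.array([[np.cos(th),-np.sin(th)],[np.sin(th),np.cos(th)]])
def togo(p,yaw,o=None):
    "rows values: TCP to p, jaw (tool y) axis at world yaw (mod pi)"
    o=o or ctrl.get_obs(); R=Rn.from_rotvec(o['tool_rot']).as_matrix()
    d=R.T@(np.array(p)-o['tool_pos'])*1e3
    cur=np.arctan2(R[1,1],R[0,1]); e=(yaw-cur+np.pi/2)%np.pi-np.pi/2
    return d.round(1), round(-e,3), 'yaw now',round(cur,3),'q6',round(o['q'][5],2)
E
python3 - <<'E'
from h import *
c=ctrl.calibration('top')
k=lambda x,y:(x/3.53+205,y/3.53+165)
W,o,th=caddy(c,[k(75,258),k(42,100),k(415,28),k(452,188)])
print(W.round(4),o,th,np.linalg.norm(np.diff(W,axis=0),axis=1))
C=lambda x,y:o+r2(th)@[x,y]
inv=lambda p:r2(th).T@(p-o)
print('ring top',inv(at(c,*k(341,87),.086)[:2]))
print('lug top',inv(at(c,*k(265,131),.083)[:2]))
g=at(c,*k(119,162),.101)[:2];print('grip',inv(g),g)
b=at(c,388.7,263.6,.07)[:2];t=at(c,376.3,239.7,.0132)[:2]
print('hook',b,t,np.linalg.norm(t-b),'yaw',np.arctan2(*(t-b)[::-1])-np.deg2rad(152.5))
print(togo([*g,.15],th))
E
```

```text
[[ 0.5067  0.1936]
 [ 0.6294  0.217 ]
 [ 0.6766 -0.0729]
 [ 0.5517 -0.0967]] [0.59108929 0.06023153] 0.16260066319661315 [0.12492816 0.2937232  0.12709622]
ring top [ 0.02518715 -0.07873061]
lug top [ 0.00373449 -0.01616446]
grip [-0.00019997  0.09475794] [0.57555206 0.1537072 ]
hook [ 0.42469792 -0.24095467] [ 0.49109071 -0.22081382] 0.06938052013994105 yaw -2.3670916051768423
(array([-477.2, -268.2,   81.2]), np.float64(1.027), 'yaw now', np.float64(1.19), 'q6', np.float64(-0.12))
```

```bash
python3 -m creep '[[0,-477,-268,0,1.027],[0,-477,-268,0,1.027],[0,-477,-268,0,1.027],[0,-477,-268,0,1.027],[0,-477,-268,0,1.027],[0,-477,-268,0,1.027],[0,-477,-268,0,1.027],[0,-477,-268,0,1.027],[0,-477,-268,0,1.027],[0,-477,-268,0,1.027],[0,-477,-268,0,1.027],[0,-477,-268,0,1.027]]'
python3 -m creep '[[0,-72,-41,20,0],[0,-72,-41,20,0],[0,-72,-41,20,0],[0,-72,-41,20,0]]'
python3 - <<'E'
from h import *
print(togo([.5756,.1537,.15],.1626)); im,c=save('wrist','w0.png')
print(np.round(c['t'],3),np.round(c['R'],3))
E
```

```text
t: 1.4
tool_pos: [0.547, 0.189, 0.2316]
tool_rot: [2.033, 2.394, 0.001]
contact_force: [-0.4, 0.5, -0.1]
opening: 0.0851
t: 1.73
tool_pos: [0.5163, 0.1113, 0.2101]
tool_rot: [-2.037, -2.39, 0.002]
contact_force: [0.1, -1.0, 0.5]
opening: 0.0853
(array([32.4, 65.4, 60. ]), np.float64(-0.003), 'yaw now', np.float64(0.159), 'q6', np.float64(-0.09))
[-0.527 -0.003  0.367] [[ 0.987  0.158 -0.002]
 [ 0.153 -0.949  0.276]
 [ 0.042 -0.273 -0.961]]
```

View pics/w0.png

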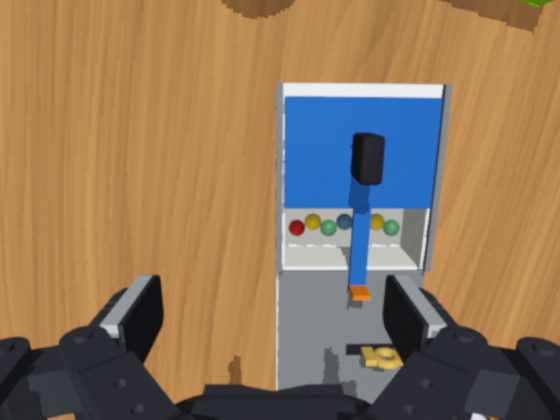

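Run:
```python
from h import *
c=ctrl.calibration('wrist'); o,_=ray(c,0,0); print('cam',o.round(3))
def A(u,v,z): return at(c,u,v,z)[:2].round(4)
a,b=A(279,84,.06),A(450,86,.06);l=A(276,388,.06)
print('corners',a,b,'wid',np.linalg.norm(a-b),l)
th=np.arctan2(*(b-a)[::-1]); th2=np.arctan2(*(a-l)[::-1])-np.pi/2; print(th,th2)
th=.5*(th+th2) if abs(th-th2)<.05 else th2
O=(a+b)/2-r2(th)@[0,.15]; print('O',O,'th',th)
inv=lambda p:r2(th).T@(p-O)
print('grip top',inv(A(368,155,.101)),A(368,155,.101),'lug',inv(A(361,288,.083)),'ring',inv(A(387,350,.0855)),inv(A(387,358,.0732)))
for p in [(28,-80,73.2),(4,-17,83),(0,95,101),(-8,78,101),(8,78,101),(-8,112,101),(8,112,101)]:
  w=O+r2(th)@np.array(p[:2])/1e3; print(p,proj(c,[*w,p[2]/1e3]).round(0))
```

```text
cam [0.506 0.182 0.354]
corners [0.5075 0.199 ] [0.6353 0.2196] wid 0.12944960409363948 [ 0.5498 -0.0713]
0.15981471733291186 0.1552337328122828
O [0.59493104 0.0611572 ] th 0.15752422507259733
grip top [-0.0050452   0.10230088] [0.5739 0.1614] lug [ 0.00177983 -0.00580832] ring [ 0.02767956 -0.06267539] [ 0.03300778 -0.08012733]
(28, -80, 73.2) [381. 358.]
(4, -17, 83) [363. 300.]
(0, 95, 101) [375. 166.]
(-8, 78, 101) [361. 190.]
(8, 78, 101) [384. 190.]
(-8, 112, 101) [365. 140.]
(8, 112, 101) [388. 141.]
```

Run:
```python
from h import *
th=.1575;O=np.array([.5945,.0610]); w=O+r2(th)@[-.001,.098]; print(w,togo([*w,.071],th))
```

```text
[0.57814111 0.15763015] (array([ 34.6,  67.5, 140.2]), np.float64(0.004), 'yaw now', np.float64(0.161), 'q6', np.float64(-0.09))
```

```bash
python3 -m creep '[[0,34,67,20,0],[0,34,67,40,0],[0,34,67,80,0],[0,34,67,118,0],[0,34,67,138,0],[0,34,67,138,0],[130,34,67,138,0],[200,34,67,138,0],[255,34,67,138,0],[255,34,67,138,0],[255,34,67,138,0],[255,34,67,138,0]]' 30
python3 -m creep '[[255,0,0,0,0],[255,0,0,0,0],[255,0,0,0,0],[255,0,0,0,0]]'
python3 - <<'E'
from h import *
o=ctrl.get_obs();R=Rn.from_rotvec(o['tool_rot']).as_matrix();print(R.round(3))
E
```

```text
t: 2.78
tool_pos: [0.5769, 0.1574, 0.0753]
tool_rot: [-2.032, -2.393, 0.004]
contact_force: [-4.3, -2.4, 5.8]
opening: 0.0149
t: 3.12
tool_pos: [0.5769, 0.1574, 0.0752]
tool_rot: [-2.033, -2.393, 0.003]
contact_force: [-8.9, -2.4, 9.7]
opening: 0.0155
[[-0.162  0.987 -0.003]
 [ 0.987  0.162 -0.   ]
 [ 0.    -0.003 -1.   ]]
```

```bash
python3 -m creep '[[255,-8,0,0,0],[255,-16,0,0,0],[255,-24,0,0,0],[255,-32,0,0,0],[255,-38,0,0,0],[255,-42,0,0,0],[255,-44,0,0,0],[255,-44,0,0,0]]'
python3 -m creep '[[255,-1,0,0,0],[255,-2,0,0,0],[255,-3,0,0,0],[255,-3,0,0,0]]'
python3 -m creep '[[255,-1,0,0,0],[255,-2,0,0,0],[255,-3,0,0,0],[255,-3,0,0,0]]'
python3 -m creep '[[255,-1,0,0,0],[255,-2,0,0,0],[255,-3,0,0,0],[255,-3,0,0,0]]'
```

```text
t: 3.78
tool_pos: [0.584, 0.1137, 0.0752]
tool_rot: [-2.033, -2.392, 0.003]
contact_force: [-8.8, -2.0, 10.1]
opening: 0.0157
t: 4.12
tool_pos: [0.5843, 0.1113, 0.0752]
tool_rot: [-2.032, -2.392, 0.003]
contact_force: [-9.5, -0.2, 10.9]
opening: 0.0154
t: 4.45
tool_pos: [0.5848, 0.1083, 0.0752]
tool_rot: [-2.032, -2.392, 0.003]
contact_force: [-9.0, -0.1, 10.2]
opening: 0.0155
t: 4.78
tool_pos: [0.5852, 0.1058, 0.0752]
tool_rot: [-2.032, -2.392, 0.002]
contact_force: [-9.3, 1.7, 10.4]
opening: 0.0159
```

```bash
python3 -m creep '[[255,-1,0,0,0],[255,-2,0,0,0],[255,-3,0,0,0],[255,-3,0,0,0]]'
python3 -m creep '[[255,-1,0,0,0],[255,-2,0,0,0],[255,-2,0,0,0]]'
python3 -m creep '[[255,-1,0,0,0],[255,-2,0,0,0],[255,-2,0,0,0]]'
```

```text
t: 5.12
tool_pos: [0.5852, 0.1057, 0.0752]
tool_rot: [-2.029, -2.389, -0.004]
contact_force: [-10.6, 11.1, 11.2]
opening: 0.0156
t: 5.37
tool_pos: [0.5852, 0.1057, 0.0753]
tool_rot: [-2.027, -2.386, -0.008]
contact_force: [-12.3, 17.6, 11.7]
opening: 0.0157
t: 5.62
tool_pos: [0.5852, 0.1056, 0.0752]
tool_rot: [-2.025, -2.384, -0.012]
contact_force: [-12.5, 21.8, 11.8]
opening: 0.0154
```

```bash
python3 -m creep '[[255,4,0,0,0],[255,6,0,0,0],[120,6,0,0,0],[0,6,0,0,0],[0,6,0,0,0],[0,6,0,0,0],[0,6,0,0,-0],[0,6,0,-20,0],[0,6,0,-60,0],[0,6,0,-100,0],[0,6,0,-120,0],[0,6,0,-120,0]]'
python3 - <<'E'
from h import *
th=.1575;O=np.array([.5945,.0610]); w=O+r2(th)@[.029,-.145]; print(w,togo([*w,.195],th))
E
```

```text
t: 6.62
tool_pos: [0.5903, 0.1043, 0.2009]
tool_rot: [2.028, 2.388, 0.013]
contact_force: [0.9, -1.0, 1.5]
opening: 0.0856
[ 0.64588425 -0.07765662] (array([-188.5,   25.3,    6.5]), np.float64(0.005), 'yaw now', np.float64(0.163), 'q6', np.float64(-0.11))
```

```bash
python3 -m creep '[[0,-188,25,6,0],[0,-188,25,6,0],[0,-188,25,6,0],[0,-188,25,6,0],[0,-188,25,6,0],[0,-188,25,6,0],[0,-188,25,6,0],[0,-188,25,6,0]]'
python3 - <<'E'
from h import *
o=ctrl.get_obs();im,c=save('wrist','w1.png'); print(o['tool_rot'],o['tool_pos'],'cam',ray(c,0,0)[0])
np.save('w1.npy',c,allow_pickle=True)
th=.1575;O=np.array([.5945,.0610]);
for p in [(28,-80,86),(4,-67,83),(-65,-150,60),(65,-150,60),(-65,0,60),(65,0,60)]:
  w=O+r2(th)@np.array(p[:2])/1e3; print(p,proj(c,[*w,p[2]/1e3]).round(0))
E
```

```text
t: 7.28
tool_pos: [0.6411, -0.0767, 0.1862]
tool_rot: [-2.032, -2.393, 0.001]
contact_force: [-0.1, -0.6, -0.1]
opening: 0.0855
[-2.03219560e+00 -2.39338376e+00  5.90907691e-04] [ 0.6411485  -0.07669738  0.18621969] cam [ 0.6298164  -0.00745935  0.32889303]
(28, -80, 86) [280. 118.]
(4, -67, 83) [242.  97.]
(-65, -150, 60) [154. 213.]
(65, -150, 60) [328. 214.]
(-65, 0, 60) [138.  -7.]
(65, 0, 60) [337.  -7.]
```

View pics/w1.png

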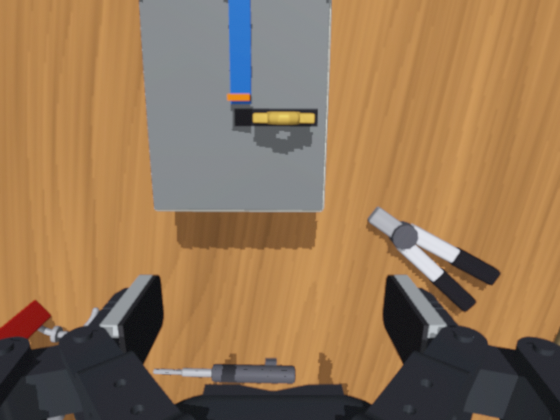

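Run:
```python
from h import *
c=np.load('w1.npy',allow_pickle=True).item()
A=lambda u,v,z:at(c,u,v,z)[:2]
print('lug',A(239,97,.083),'ring',A(284,117.5,.082),'slot',A(276,117.5,.06))
a,b=A(155,211,.058),A(324,211,.058); print(a,b,np.linalg.norm(a-b),np.arctan2(*(b-a)[::-1]))
l=A(143,30,.06);print('left edge th',np.arctan2(*(l-a)[::-1])-np.pi/2, 'r',np.arctan2(*(A(330,30,.06)-b)[::-1])-np.pi/2)
th=.159
for n,p in(('ring-lug',A(284,117.5,.082)-A(239,97,.083)),('slot-lug',A(276,117.5,.06)-A(239,97,.083))): print(n,r2(th).T@p)
print('O from lug',A(239,97,.083)-r2(th)@[.004,-.067],'O from corners',(a+b)/2-r2(th)@[0,-.15])
print(togo([.392,-.273,.2],np.deg2rad(-45.6)))
```

```text
lug [ 0.60739158 -0.00479132] ring [ 0.63749888 -0.01268868] slot [ 0.63268431 -0.01405906]
[ 0.55385752 -0.09606404] [ 0.67937079 -0.0754526 ] 0.12719439321220208 0.16276452853085685
left edge th 0.14472144632164397 r 0.1660812771126008
ring-lug [ 0.02847713 -0.01256466]
slot-lug [ 0.02350632 -0.01315546]
O from lug [0.59283387 0.06073023] O from corners [0.59286452 0.0623496 ]
(array([-153.5, -277.9,  -13.3]), np.float64(0.96), 'yaw now', np.float64(0.164), 'q6', np.float64(-0.4))
```

```bash
python3 -m creep '[[0,-153,-278,-13,0.96],[0,-153,-278,-13,0.96],[0,-153,-278,-13,0.96],[0,-153,-278,-13,0.96],[0,-153,-278,-13,0.96],[0,-153,-278,-13,0.96],[0,-153,-278,-13,0.96],[0,-153,-278,-13,0.96],[0,-153,-278,-13,0.96],[0,-153,-278,-13,0.96],[0,-153,-278,-13,0.96]]'
python3 - <<'E'
from h import *
o=ctrl.get_obs();im,c=save('wrist','w2.png'); print(o['tool_rot'],o['tool_pos'],'cam',ray(c,0,0)[0])
np.save('w2.npy',c,allow_pickle=True)
th=-2.367;O=np.array([.4247,-.2410]);
for p in [(0,0,0),(12,12,70),(12,-12,70),(-12,-12,70),(-12,12,70),(-62.9,32.8,13.2)]:
  w=O+r2(th)@np.array(p[:2])/1e3; print(p,proj(c,[*w,p[2]/1e3]).round(0))
E
```

```text
t: 8.25
tool_pos: [0.3927, -0.2723, 0.2003]
tool_rot: [2.908, 1.188, 0.001]
contact_force: [0.5, 0.8, -1.1]
opening: 0.0855
[2.90812896e+00 1.18815344e+00 9.57913935e-04] [ 0.39269935 -0.27229752  0.20032866] cam [ 0.44237595 -0.2229764   0.34299884]
(0, 0, 0) [273. 136.]
(12, 12, 70) [290. 160.]
(12, -12, 70) [257. 160.]
(-12, -12, 70) [256. 126.]
(-12, 12, 70) [290. 126.]
(-62.9, 32.8, 13.2) [313.  60.]
```

View pics/w2.png

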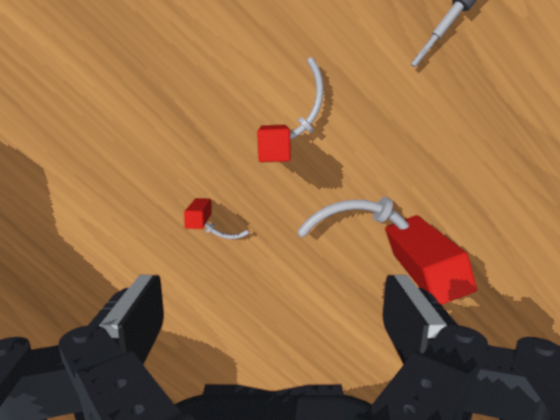

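Run:
```python
from h import *
c=np.load('w2.npy',allow_pickle=True).item()
b=at(c,274.5,144.5,.07)[:2];t=at(c,311.5,62,.0132)[:2]
print(b,t,np.linalg.norm(t-b),np.arctan2(*(t-b)[::-1])-np.deg2rad(152.5))
print(togo([*b,.033],np.deg2rad(-45.6)))
```

```text
[ 0.42472553 -0.24234379] [ 0.49089597 -0.2206662 ] 0.06963077936080168 -2.34504328672209
(array([ 43.5,   1. , 167.3]), np.float64(0.001), 'yaw now', np.float64(-0.794), 'q6', np.float64(0.03))
```

```bash
python3 -m creep '[[0,43,1,30,0],[0,43,1,70,0],[0,43,1,110,0],[0,43,1,145,0],[0,43,1,167,0],[0,43,1,167,0],[120,43,1,167,0],[150,43,1,167,0],[180,43,1,167,0],[220,43,1,167,0],[255,43,1,167,0],[255,43,1,167,0]]' 60
python3 -m creep '[[255,0,0,0,0],[255,0,0,0,0],[255,0,0,0,0],[255,0,0,-10,0],[255,0,0,-40,0],[255,0,0,-80,0],[255,0,0,-120,0],[255,0,0,-120,0],[255,0,0,-120,0]]'
python3 - <<'E'
from h import *
o=ctrl.get_obs();im,c=save('wrist','w3.png'); print(o['tool_rot'],o['tool_pos'],o['opening'])
np.save('w3.npy',c,allow_pickle=True)
R=Rn.from_rotvec(o['tool_rot']).as_matrix()
# expected bar/tip in image: hook frame = tool y? print tool->pixel
for p in [(0,0,-38.7),(62.9,32.8,18.1),(62.9,-32.8,18.1)]:
  print(p,proj(c,o['tool_pos']+R@np.array(p)/1e3).round(0))
E
```

```text
t: 9.3
tool_pos: [0.4248, -0.2449, 0.0352]
tool_rot: [2.907, 1.184, 0.003]
contact_force: [-0.4, 0.5, 5.5]
opening: 0.0236
t: 10.05
tool_pos: [0.4252, -0.2452, 0.1571]
tool_rot: [2.904, 1.183, 0.005]
contact_force: [0.0, 0.1, -2.6]
opening: 0.023
[2.90373863 1.18291194 0.00535216] [ 0.42519238 -0.24521326  0.15714718] 0.02295646238917561
(0, 0, -38.7) [274. 335.]
(62.9, 32.8, 18.1) [352. 125.]
(62.9, -32.8, 18.1) [195. 125.]
```

View pics/w3.png

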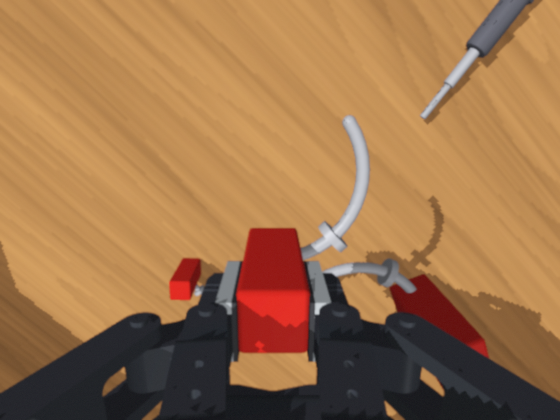

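```bash
cat >> h.py <<'E'
TH=.159; RING=np.array([.6376,-.0129])
def tgt(tipdeg, z, ring=RING, d=(0,0)):
    "TCP pose for tip angle (caddy) ; d = block axis in tool frame (m)"
    cen=ring-.04*np.array([np.cos(TH),np.sin(TH)])
    jy=np.deg2rad(tipdeg-125)+TH+np.pi/2   # jaw yaw
    X=np.array([-np.sin(jy),np.cos(jy)]);Y=np.array([np.cos(jy),np.sin(jy)])
    X,Y=np.array([-np.cos(jy-np.pi/2),-np.sin(jy-np.pi/2)]),Y   # tool x = -hook x
    return togo([*(cen-(.04+d[0])*X-d[1]*Y),z],jy)
E
python3 - <<'E'
from h import *
c=np.load('w3.npy',allow_pickle=True).item(); o=ctrl.get_obs(); R=Rn.from_rotvec(o['tool_rot']).as_matrix()
for uv in((349.5,122.5),):
  print('tip tool',R.T@(at(c,*uv,o['tool_pos'][2]-.022)-o['tool_pos'])*1e3)
print('tilt',R[:,2])
print(tgt(-19.7,.115),tgt(-19.7,.0957))
E
```

```text
tip tool [63.74071045 35.11692027 22.07783559]
tilt [ 0.00142922 -0.00115568 -0.99999831]
(array([241.8, -39.1,  39.3]), np.float64(-0.001), 'yaw now', np.float64(-0.797), 'q6', np.float64(0.12)) (array([241.8, -39.2,  58.6]), np.float64(-0.001), 'yaw now', np.float64(-0.797), 'q6', np.float64(0.12))
```

```bash
python3 -m creep '[[255,241,-39,0,0],[255,241,-39,0,0],[255,241,-39,0,0],[255,241,-39,0,0],[255,241,-39,0,0],[255,241,-39,0,0],[255,241,-39,0,0],[255,241,-39,20,0],[255,241,-39,30,0],[255,241,-39,40,0],[255,241,-39,40,0]]'
python3 - <<'E'
from h import *
o=ctrl.get_obs();im,c=save('wrist','w4.png'); print(o['tool_rot'],o['tool_pos'],o['opening'])
np.save('w4.npy',c,allow_pickle=True)
print(tgt(-19.7,.0957))
R=Rn.from_rotvec(o['tool_rot']).as_matrix()
print('tip pred',proj(c,o['tool_pos']+R@np.array([.0629,.0328,.022])), 'ring pred',proj(c,[*RING,.0732]),proj(c,[*RING,.086]))
w=RING+r2(TH)@[-.0285,.013]; print('lug',proj(c,[*w,.083]))
E
```

```text
t: 11.02
tool_pos: [0.5656, -0.0474, 0.1086]
tool_rot: [-2.906, -1.183, 0.011]
contact_force: [-1.1, -0.1, -2.0]
opening: 0.0233
[-2.90555587 -1.18253819  0.01060781] [ 0.5655629  -0.04739621  0.10864303] 0.023287980670447007
(array([ 2.5,  1.8, 14.7]), np.float64(-0.002), 'yaw now', np.float64(-0.798), 'q6', np.float64(0.58))
tip pred [349.79159691 124.17433254] ring pred [330.29970847  93.83000549] [334.59845048  92.97534183]
lug [270.52583914 130.46723736]
```

View pics/w4.png

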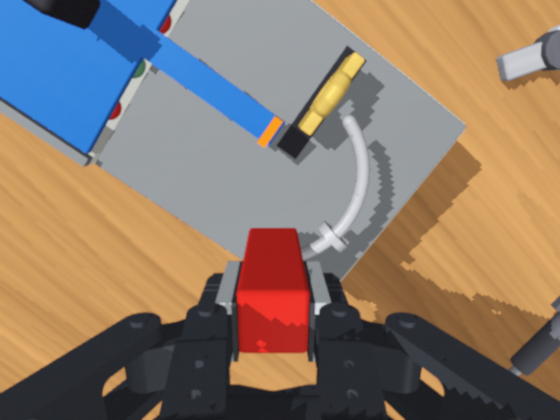

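```bash
python3 -m creep '[[255,2.5,1.8,4,0],[255,2.5,1.8,8,0],[255,2.5,1.8,10,0],[255,2.5,1.8,11,0],[255,2.5,1.8,11,0],[255,2.5,1.8,11,0]]'
python3 - <<'E'
from h import *
R=Rn.from_rotvec(ctrl.get_obs()['tool_rot']).as_matrix();print(R.round(4)[2])
print(tgt(-19.7,.0957))
E
python3 -m creep '[[255,0,0,0.5,0],[255,0,0,1,0],[255,0,0,1,0]]'
python3 -m creep '[[255,0,0,0.5,0],[255,0,0,1,0],[255,0,0,1,0]]'
python3 -m creep '[[255,0,0,0.5,0],[255,0,0,1,0],[255,0,0,1,0]]'
```

```text
t: 11.57
tool_pos: [0.572, -0.0472, 0.1026]
tool_rot: [2.909, 1.185, 0.001]
contact_force: [0.1, 0.2, -1.2]
opening: 0.0232
[ 3.e-04  4.e-04 -1.e+00]
(array([-1.7, -1.7,  6.9]), np.float64(-0.001), 'yaw now', np.float64(-0.797), 'q6', np.float64(0.59))
t: 11.82
tool_pos: [0.5719, -0.0471, 0.1014]
tool_rot: [2.909, 1.185, 0.0]
contact_force: [0.0, -0.4, -1.8]
opening: 0.0233
t: 12.07
tool_pos: [0.5718, -0.0471, 0.1002]
tool_rot: [-2.909, -1.185, 0.0]
contact_force: [-0.1, -0.7, -1.4]
opening: 0.0231
t: 12.32
tool_pos: [0.5718, -0.0471, 0.0992]
tool_rot: [-2.909, -1.185, 0.0]
contact_force: [1.2, 0.6, -1.1]
opening: 0.023
```

```bash
python3 -m creep '[[255,-1.7,-1.7,1,0],[255,-1.7,-1.7,2,0],[255,-1.7,-1.7,2,0],[255,-1.7,-1.7,2,0]]'
python3 -m creep '[[255,0,0,0.5,0],[255,0,0,1,0],[255,0,0,1,0]]'
python3 -m creep '[[255,0,0,0.5,0],[255,0,0,0.5,0],[255,0,0,0.5,0]]'
python3 -c "
from h import *
print(tgt(-19.7,.0957))"
```

```text
t: 12.65
tool_pos: [0.5693, -0.0471, 0.0972]
tool_rot: [-2.909, -1.185, 0.0]
contact_force: [-0.9, -0.3, -1.3]
opening: 0.0229
t: 12.9
tool_pos: [0.5694, -0.0471, 0.0962]
tool_rot: [-2.909, -1.185, 0.0]
contact_force: [-0.0, -0.5, -1.4]
opening: 0.0232
t: 13.15
tool_pos: [0.5694, -0.0471, 0.0958]
tool_rot: [-2.909, -1.185, 0.0]
contact_force: [0.3, 0.4, -1.9]
opening: 0.0233
(array([-0. ,  0.2,  0.1]), np.float64(-0.001), 'yaw now', np.float64(-0.797), 'q6', np.float64(0.58))
```

```bash
python3 -m creep '[[255,0,0,0.3,0],[255,0,0,0.5,0],[255,0,0,0.5,0]]'
python3 -m creep '[[255,0.05,2.09,0,-0.0524],[255,0.22,4.18,0,-0.1047],[255,0.22,4.18,0,-0.1047],[255,0.22,4.18,0,-0.1047]]'
python3 - <<'E'
from h import *
o=ctrl.get_obs();im,c=save('wrist','w5.png')
np.save('w5.npy',c,allow_pickle=True)
cv2.imwrite('pics/w5c.png',cv2.resize(im[50:190,240:420,::-1],None,fx=4,fy=4,interpolation=cv2.INTER_CUBIC))
R=Rn.from_rotvec(o['tool_rot']).as_matrix()
print('tip pred',(proj(c,o['tool_pos']+R@np.array([.0629,.0328,.022]))-[240,50])*4, 'ring pred',(proj(c,[*RING,.0732])-[240,50])*4,(proj(c,[*RING,.0865])-[240,50])*4)
print(tgt(-13.7,.0957))
E
```

```text
t: 13.4
tool_pos: [0.5695, -0.0471, 0.0953]
tool_rot: [2.909, 1.185, 0.0]
contact_force: [-0.4, 0.4, -1.8]
opening: 0.023
t: 13.73
tool_pos: [0.5725, -0.05, 0.0953]
tool_rot: [-2.844, -1.334, 0.0]
contact_force: [-0.1, -0.5, -1.0]
opening: 0.0234
tip pred [439.42801712 297.09791613] ring pred [381.80547827 227.4913683 ] [403.79446316 227.60459861]
(array([ 0. ,  0.2, -0.4]), np.float64(-0.003), 'yaw now', np.float64(-0.694), 'q6', np.float64(0.48))
```

View pics/w5c.png

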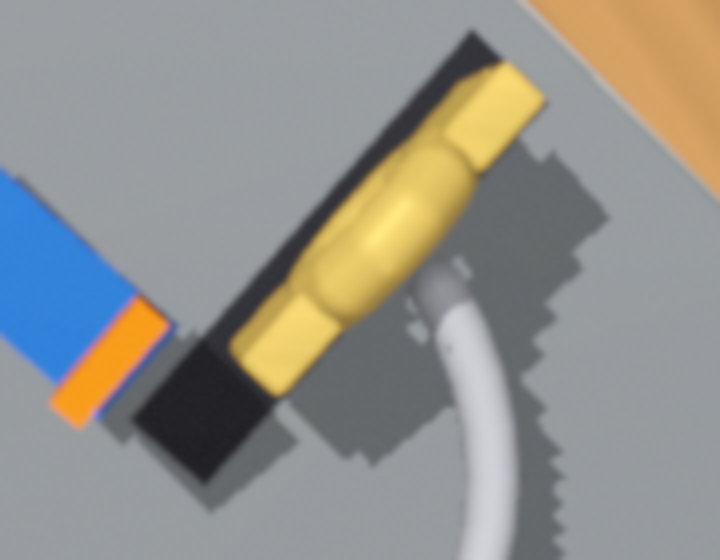

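Run:
```python
from h import *
o=ctrl.get_obs();c=np.load('w5.npy',allow_pickle=True).item()
P=lambda X:((proj(c,X)-[240,50])*4+1.5).round(0)
for x,y in((20,3),(20,-3),(-20,3),(-20,-3)): print('cheek',x,y,P([*(RING+r2(TH)@[x/1e3,y/1e3]),.08]))
for x in(-11,-7,0,7,11):
  h=np.sqrt(12.8**2-x*x) if abs(x)<12.8 else 0
  print('top',x,P([*(RING+r2(TH)@[x/1e3,0]),.0732+h/1e3]), P([*(RING+r2(TH)@[x/1e3,-.004]),.0732+8.8e-3*h/12.8]))
R=Rn.from_rotvec(o['tool_rot']).as_matrix()
for a in(125,115,105,95):
  for r in(37,40,43):
    t=np.deg2rad(a); q=np.array([40-r*np.cos(t),r*np.sin(t),22])/1e3
    print(a,r,P(o['tool_pos']+R@q))
```

```text
cheek 20 3 [510.  54.]
cheek 20 -3 [553.  96.]
cheek -20 3 [241. 359.]
cheek -20 -3 [283. 397.]
top -11 [320. 311.] [346. 336.]
top -7 [353. 283.] [376. 308.]
top 0 [404. 229.] [426. 256.]
top 7 [450. 174.] [471. 203.]
top 11 [469. 145.] [492. 173.]
125 37 [416. 315.]
125 40 [440. 298.]
125 43 [463. 282.]
115 37 [443. 367.]
115 40 [469. 355.]
115 43 [495. 344.]
105 37 [461. 423.]
105 40 [487. 416.]
105 43 [514. 409.]
95 37 [467. 480.]
95 40 [494. 478.]
95 43 [521. 476.]
```

```bash
cat >> h.py <<'E'
RING=RING+r2(TH)@[-.0007,.0003]
E
python3 -c "
from h import *
print(tgt(-13.7,.0953))"
```

```text
(array([ 0. ,  0.2, -0. ]), np.float64(-0.003), 'yaw now', np.float64(-0.694), 'q6', np.float64(0.48))
```

```bash
sed -i 's/def tgt(tipdeg, z, ring=RING/def tgt(tipdeg, z, ring=None/; s/    cen=ring-/    ring=RING if ring is None else ring; cen=ring-/' h.py
python3 -c "
from h import *
print(tgt(-13.7,.0953), tgt(-10,.0953),tgt(-6,.0953),tgt(-2,.0953))"
```

```text
(array([-0.3, -0.5, -0. ]), np.float64(-0.003), 'yaw now', np.float64(-0.694), 'q6', np.float64(0.48)) (array([-0.2,  2.1, -0. ]), np.float64(-0.067), 'yaw now', np.float64(-0.694), 'q6', np.float64(0.48)) (array([ 0.1,  4.8, -0. ]), np.float64(-0.137), 'yaw now', np.float64(-0.694), 'q6', np.float64(0.48)) (array([ 0.5,  7.6, -0. ]), np.float64(-0.207), 'yaw now', np.float64(-0.694), 'q6', np.float64(0.48))
```

```bash
python3 -m creep '[[255,-0.3,-0.5,0,0],[255,-0.2,2.1,0,-0.067],[255,-0.2,2.1,0,-0.067]]'
python3 -m creep '[[255,0.08,1.4,0,-0.035],[255,0.2,2.75,0,-0.07],[255,0.2,2.75,0,-0.07]]'
python3 -c "
from h import *
print(tgt(-6,.0953),ctrl.get_obs()['wrist_torque'])"
```

```text
t: 14.03
tool_pos: [0.5741, -0.0515, 0.0954]
tool_rot: [2.796, 1.431, 0.0]
contact_force: [-0.5, -0.1, -1.9]
opening: 0.023
t: 14.28
tool_pos: [0.5764, -0.0529, 0.0953]
tool_rot: [2.746, 1.526, 0.0]
contact_force: [0.0, -0.3, -1.6]
opening: 0.0231
(array([-0.1, -0.1, -0. ]), np.float64(-0.0), 'yaw now', np.float64(-0.557), 'q6', np.float64(0.34)) [-0.01957237  0.01417963  0.00468745]
```

```bash
python3 -m creep '[[255,0.02,1.4,0,-0.035],[255,0.1,2.79,0,-0.07],[255,0.1,2.79,0,-0.07]]'
python3 -m creep '[[255,0.02,1.4,0,-0.035],[255,0.1,2.79,0,-0.07],[255,0.1,2.79,0,-0.07]]'
python3 -c "
from h import *
print(tgt(2,.0953),ctrl.get_obs()['wrist_torque'])"
```

```text
t: 14.53
tool_pos: [0.5788, -0.0543, 0.0953]
tool_rot: [2.691, 1.62, 0.0]
contact_force: [0.1, -0.4, -1.6]
opening: 0.0233
t: 14.78
tool_pos: [0.5813, -0.0555, 0.0953]
tool_rot: [2.633, 1.714, -0.0]
contact_force: [-0.1, 1.0, -1.4]
opening: 0.0236
(array([-0.2, -0.1, -0. ]), np.float64(0.0), 'yaw now', np.float64(-0.417), 'q6', np.float64(0.19)) [-0.01390076 -0.00232935  0.00598556]
```

```bash
python3 -m creep '[[255,0.05,1.86,0,-0.0465],[255,0.15,3.72,0,-0.093],[255,0.3,5.57,0,-0.1396],[255,0.3,5.57,0,-0.1396]]'
python3 -m creep '[[255,0.05,1.86,0,-0.0465],[255,0.17,3.72,0,-0.093],[255,0.39,5.57,0,-0.1396],[255,0.39,5.57,0,-0.1396]]'
python3 -c "
from h import *
print(tgt(18,.0953),ctrl.get_obs()['wrist_torque'])"
```

```text
t: 15.12
tool_pos: [0.5866, -0.0575, 0.0953]
tool_rot: [2.507, 1.893, 0.0]
contact_force: [-0.1, 0.3, -2.2]
opening: 0.0234
t: 15.45
tool_pos: [0.592, -0.0586, 0.0953]
tool_rot: [2.369, 2.063, 0.0]
contact_force: [0.8, 0.2, -1.7]
opening: 0.0235
(array([-0.1, -0.1,  0. ]), np.float64(-0.0), 'yaw now', np.float64(-0.138), 'q6', np.float64(-0.09)) [ 0.0068897   0.00852222 -0.05303481]
```

```bash
for i in 1 2 3; do python3 -m creep '[[255,0.05,1.86,0,-0.0465],[255,0.17,3.72,0,-0.093],[255,0.39,5.57,0,-0.1396],[255,0.39,5.57,0,-0.1396]]'; python3 -c "
from h import *
print(tgt(18+8*$i,.0953),ctrl.get_obs()['wrist_torque'])"; done
```

```text
t: 15.78
tool_pos: [0.5976, -0.0589, 0.0953]
tool_rot: [2.22, 2.223, 0.0]
contact_force: [0.1, -0.5, -1.7]
opening: 0.023
(array([-0.1, -0.2,  0. ]), np.float64(-0.001), 'yaw now', np.float64(0.001), 'q6', np.float64(-0.22)) [0.00105345 0.01073038 0.00070616]
t: 16.12
tool_pos: [0.6031, -0.0585, 0.0953]
tool_rot: [2.06, 2.372, 0.0]
contact_force: [0.9, 0.0, -1.3]
opening: 0.0231
(array([-0.1, -0.1,  0. ]), np.float64(-0.001), 'yaw now', np.float64(0.141), 'q6', np.float64(-0.36)) [-0.04370428 -0.03432805 -0.01424754]
t: 16.45
tool_pos: [0.6086, -0.0573, 0.0953]
tool_rot: [1.889, 2.51, 0.0]
contact_force: [-0.7, 0.7, -1.3]
opening: 0.0235
(array([-0.1, -0.1,  0. ]), np.float64(-0.001), 'yaw now', np.float64(0.28), 'q6', np.float64(-0.5)) [0.00309242 0.00606432 0.08975568]
```

```bash
for i in 1 2; do python3 -m creep '[[255,0.05,1.86,0,-0.0465],[255,0.17,3.72,0,-0.093],[255,0.39,5.57,0,-0.1396],[255,0.39,5.57,0,-0.1396]]'; python3 -c "
from h import *
print(tgt(42+8*$i,.0953),ctrl.get_obs()['wrist_torque'])"; done
python3 -m creep '[[255,0.05,1.86,0,-0.0465],[255,0.17,3.72,0,-0.093],[255,0.3,4.88,0,-0.1222],[255,0.3,4.88,0,-0.1222]]'; python3 -c "
from h import *
print(tgt(65,.0953),ctrl.get_obs()['wrist_torque'])"
```

```text
t: 16.78
tool_pos: [0.6138, -0.0554, 0.0953]
tool_rot: [1.71, 2.636, 0.0]
contact_force: [-0.4, 0.2, -1.3]
opening: 0.0233
(array([-0.1, -0.1, -0. ]), np.float64(-0.001), 'yaw now', np.float64(0.42), 'q6', np.float64(-0.63)) [-0.06916896 -0.01825898  0.05654074]
t: 17.12
tool_pos: [0.6187, -0.0527, 0.0953]
tool_rot: [1.522, 2.748, 0.0]
contact_force: [0.5, -0.6, -0.5]
opening: 0.0231
(array([-0.1, -0.2, -0. ]), np.float64(-0.001), 'yaw now', np.float64(0.559), 'q6', np.float64(-0.76)) [ 0.05372585 -0.03183766  0.04427086]
t: 17.45
tool_pos: [0.6226, -0.0499, 0.0953]
tool_rot: [-1.352, -2.836, -0.0]
contact_force: [-0.5, 0.3, -0.8]
opening: 0.0232
(array([-0.1, -0.1, -0. ]), np.float64(-0.001), 'yaw now', np.float64(0.681), 'q6', np.float64(-0.88)) [ 0.09979424 -0.11299025  0.0356381 ]
```

```bash
for i in 1 2 3; do python3 -m creep '[[255,0.01,0.7,0,-0.0175],[255,0.02,1.4,0,-0.0349],[255,0.02,1.4,0,-0.0349]]' | egrep 'pos|force'; done; python3 -c "
from h import *
print(tgt(71,.0953),ctrl.get_obs()['wrist_torque'])"
```

```text
tool_pos: [0.6237, -0.0491, 0.0953]
contact_force: [0.5, -1.0, -0.6]
tool_pos: [0.6248, -0.0485, 0.0953]
contact_force: [-0.1, -2.0, -1.4]
tool_pos: [0.6259, -0.0483, 0.0954]
contact_force: [-1.3, -5.1, -1.7]
(array([0.8, 0.6, 0.1]), np.float64(0.003), 'yaw now', np.float64(0.79), 'q6', np.float64(-0.98)) [-0.96228026  0.11443545  0.01699444]
```

```bash
python3 -m creep '[[255,0.01,0.5,0,-0.0125],[255,0.01,0.7,0,-0.0175],[255,0.01,0.7,0,-0.0175],[255,0.01,0.7,0,-0.0175]]' | egrep 'pos|force'; python3 -m creep '[[255,0,0,0,0],[255,0,0,0,0],[255,0,0,0,0]]' | egrep 'pos|force';python3 -c "
from h import *
print(tgt(71,.0953),ctrl.get_obs()['wrist_torque'])"
```

```text
tool_pos: [0.6263, -0.0483, 0.0954]
contact_force: [-0.3, -6.7, -0.9]
tool_pos: [0.6263, -0.0483, 0.0954]
contact_force: [-0.8, -5.9, -1.3]
(array([1.2, 0.3, 0.1]), np.float64(0.02), 'yaw now', np.float64(0.807), 'q6', np.float64(-1.0)) [-1.2345287   0.13095622 -0.05005286]
```

```bash
python3 -m creep '[[255,0.2,0.15,0,0],[255,0.4,0.3,0,0],[255,0.4,0.3,0,0],[255,0.4,0.3,0,0]]' | egrep 'pos|force'; python3 -m creep '[[255,0,0,0,0],[255,0,0,0,0]]' | egrep 'pos|force';python3 - <<'E'
from h import *
im,c=save('wrist','w6.png')
print(ctrl.get_obs()['wrist_torque'],ctrl.get_obs()['tool_rot'])
E
```

```text
tool_pos: [0.6263, -0.0482, 0.0955]
contact_force: [-0.7, -6.8, -0.8]
tool_pos: [0.6263, -0.0482, 0.0955]
contact_force: [-0.1, -6.8, -1.3]
[-1.44455326  0.12181802 -0.01418992] [ 1.17039421  2.91367886 -0.00582551]
```

View pics/w6.png

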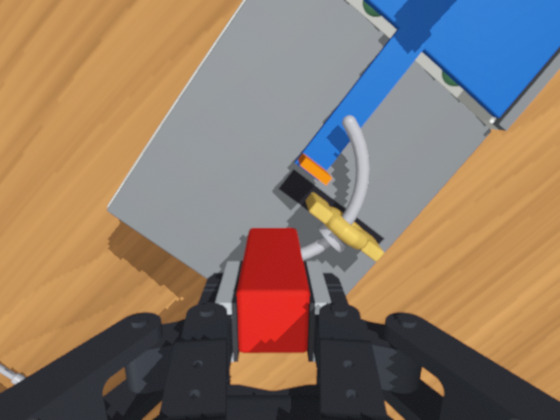

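```bash
python3 -m creep '[[255,-0.4,-0.8,0,0.0125],[255,-0.4,-1.4,0,0.0275],[255,-0.4,-1.4,0.3,0.0275],[255,-0.4,-1.4,0.6,0.0275],[255,-0.4,-1.4,0.6,0.0275]]'
python3 -m creep '[[255,0,0,0.3,0],[255,0,0,0.5,0],[255,0,0,0.5,0]]'
```

```text
t: 19.75
tool_pos: [0.6256, -0.0483, 0.0953]
tool_rot: [1.211, 2.898, -0.003]
contact_force: [-2.6, -5.5, 0.6]
opening: 0.0232
t: 20.0
tool_pos: [0.6256, -0.0483, 0.0953]
tool_rot: [1.211, 2.898, -0.003]
contact_force: [-3.4, -5.1, 2.3]
opening: 0.023
```

```bash
python3 -m creep '[[255,-0.3,-0.25,0,0],[255,-0.65,-0.5,0,0],[255,-0.65,-0.5,0,0]]'
python3 -c "
from h import *
print(tgt(71,.0953),ctrl.get_obs()['wrist_torque'])"
```

```text
t: 20.25
tool_pos: [0.6257, -0.0485, 0.0952]
tool_rot: [-1.211, -2.899, 0.001]
contact_force: [-4.7, -4.1, 5.4]
opening: 0.0232
(array([ 0.8,  0.9, -0.1]), np.float64(-0.008), 'yaw now', np.float64(0.779), 'q6', np.float64(-0.97)) [-0.55961163  0.80520291  0.07984067]
```

```bash
python3 -m creep '[[255,0.1,-0.3,-0.2,0],[255,0.1,-0.6,-0.3,0],[255,0.1,-0.6,-0.3,0]]'
python3 -c "
from h import *
print(tgt(71,.0953),ctrl.get_obs()['wrist_torque'])"
```

```text
t: 20.5
tool_pos: [0.6256, -0.0485, 0.0952]
tool_rot: [1.211, 2.898, 0.001]
contact_force: [-2.5, -2.7, 5.3]
opening: 0.0234
(array([ 0.8,  1. , -0.1]), np.float64(-0.008), 'yaw now', np.float64(0.779), 'q6', np.float64(-0.98)) [-0.40992484  0.50809328 -0.01711341]
```

```bash
python3 -m creep '[[210,0,0,0,0],[150,0,0,0,0],[100,0,0,0,0],[100,0,0,0,0],[80,0,0,0,0],[80,0,0,0,0]]'
python3 -m creep '[[60,0,0,0,0],[60,0,0,0,0],[60,0,0,-10,0],[60,0,0,-30,0],[60,0,0,-60,0],[60,0,0,-90,0],[60,0,0,-100,0],[60,0,0,-100,0],[60,0,0,-100,0]]'
python3 - <<'E'
from h import *
im,c=save('wrist','w7.png'); np.save('w7.npy',c,allow_pickle=True)
s,_=save('scene','s1.png'); P=cv2.resize(s[165:285,230:360,::-1],None,fx=3.5,fy=3.5,interpolation=cv2.INTER_CUBIC)
w=im[:,:,::-1]; out=np.zeros((420,800,3),np.uint8); out[:,:345]=w[:,130:475]; out[:,345:]=P[:420,:455]
cv2.imwrite('pics/f.png',out)
E
```

```text
t: 21.0
tool_pos: [0.625, -0.0483, 0.0941]
tool_rot: [-1.211, -2.898, -0.001]
contact_force: [0.1, 0.0, 0.2]
opening: 0.0589
t: 21.75
tool_pos: [0.6254, -0.0487, 0.1951]
tool_rot: [1.211, 2.897, 0.001]
contact_force: [0.1, 0.3, -0.0]
opening: 0.0653
```

View pics/f.png

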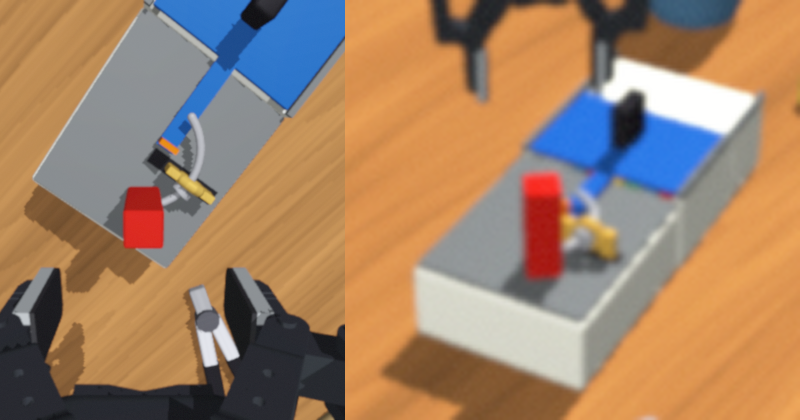

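Run:
```python
from h import *
c=np.load('w7.npy',allow_pickle=True).item()
b=at(c,273.5,228.5,.13)[:2];t=at(c,321,119,.0732)[:2]
r=lambda p:(r2(TH).T@(p-RING)*1e3).round(1)
print('block',r(b),'tip',r(t),np.linalg.norm(t-b))
th=np.arctan2(*(t-b)[::-1])-np.deg2rad(152.5)
a=np.deg2rad(54);print('seat',r(b+r2(th)@[-.04+.04*np.cos(a),.04*np.sin(a)]),np.rad2deg(th-TH))
print('expected home: block',np.array([-40+40*np.cos(a),-40*np.sin(a)]),'tip',40*np.cos(np.deg2rad(71))-40,40*np.sin(np.deg2rad(71)))
```

```text
block [-17.8 -31.9] tip [-26.2  36.2] 0.06858162692346056
seat [-0.5  0. ] -55.4826786133086
expected home: block [-16.48858991 -32.36067977] tip -26.97727382171373 37.82074302397267
```

```bash
python3 -c "
from station import ctrl
print(ctrl.finish_job())"
```

```text
the job is handed in; nothing more can be done
None
```

I slid the door shut to its stop, then threaded the hook through the ring, pressed it home, released it and handed the job in at about 22 s. No verdict was reported.

- **Door:** it stopped hard while I pushed with about 20 N. The lug then sat about 13 mm past the ring in the picture, which is where it belongs when shut.
- **Ring:** I found its middle from the images at about +4 mm along the track from the nominal mark. I threaded the middle-sized of the three hooks, and no noticeable force showed until the collar met the ring.
- **Press:** the wrist read about 6 to 7 N for more than 0.5 s at home. I saw no reading near 20 N on the hook.
- **Lowering the foot:** while I set the foot down, the sideways load stayed at 4 to 6 N, and the foot pressed the deck with about 5 N. I eased this off partly before opening the fingers.
- **Last checks:** the hook stands upright and free, with zero force on the tool. The seat point measured about (-0.5, 0.0) mm from the ring middle, and the tip about 36 mm past the ring. These readings are good to about 1 to 2 mm.
- **Bystanders:** I saw no contact with any of them, but I did not measure their positions again at the end.

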